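Hang two rinsed bottles neck down on their drying pegs

TASK

Put the two rinsed brown bottles that lie on the bench up to dry: turn each one neck down and slide its neck over the steel peg that suits it, the large bottle on the thick peg and the small one on the thin peg, right down until the mouth rests on the collar. Set them down gently, let go, and leave the jar, the petri dish and the two clear capped bottles where they are.

Things in the scene. Friction and masses are not known exactly. Their poses are not given: they have to be found in the camera images.
- large_bottle: Rinsed large bottle, brown plastic, hollow, lying on its side. Square body 50 x 50 mm, 76 mm long; 14 mm shoulder; round neck 30 mm long; 120 mm overall; about 50 to 100 g. Origin on the lower side, under the middle of the square part, 38 mm from the base end, 82 mm from the mouth, 25 mm off the axis. +x runs along the bottle to the mouth, +z is up while it lies.
- small_bottle: Rinsed small bottle, brown plastic, hollow, lying on its side. Square body 38 x 38 mm, 66 mm long; 12 mm shoulder; round neck 26 mm long; 104 mm overall; about 35 to 70 g. Origin on the lower side, under the middle of the square part, 33 mm from the base end, 71 mm from the mouth, 19 mm off the axis. +x runs along the bottle to the mouth, +z is up while it lies.
- large_bottle_mouth (a point): Centre of the large bottle's open mouth, on its axis in the plane of the rim. Neck 28 mm outside, bore 21 mm right through into the hollow body; a bead round the neck's foot is 4 mm wider than the neck.
- small_bottle_mouth (a point): Centre of the small bottle's open mouth, on its axis in the plane of the rim. Neck 20 mm outside, bore 14 mm right through into the hollow body; a bead round the neck's foot is 4 mm wider than the neck.
- thick_peg: The thick steel drying peg: 62 mm long, 14 mm thick, flaring to 18.6 mm over its lowest 15 mm, narrowed to a rounded tip over its top 10 mm. Origin at its foot, in the middle of the collar's top face, 40 mm above the worktop; +z runs up along the peg, which leans 15 degrees from vertical, roughly away from the robot. Collar grey, 44 mm wide, 12 mm thick. Too thick for the small bottle.
- thin_peg: The thin steel drying peg: 62 mm long, 8 mm thick, flaring to 11.6 mm over its lowest 15 mm, narrowed to a rounded tip over its top 10 mm. Origin at its foot, in the middle of the collar's top face, 40 mm above the worktop; +z runs up along the peg, which leans 15 degrees from vertical, roughly away from the robot. Collar grey, 44 mm wide, 12 mm thick. For the small bottle.
- thick_stand: Stand of the thick peg: grey plastic foot 96 x 90 x 12 mm, fixed to the worktop, with a stub 42 mm wide up to the collar. Origin under its middle, below the foot of the peg; the peg leans towards +x, which points away from the robot within 35 degrees.
- thin_stand: Stand of the thin peg: grey plastic foot 96 x 90 x 12 mm, fixed to the worktop, with a stub 42 mm wide up to the collar. Origin under its middle, below the foot of the peg; the peg leans towards +x, which points away from the robot within 35 degrees.
- jar: Bystander: white jar with blue screw cap, 63 mm wide, 53 mm high, standing beside the large bottle on its +y side, some 30 to 38 mm from its flank. Origin under its centre.
- petri_dish: Bystander: flat round petri dish, 84 mm wide, 16 mm high, lying beside the small bottle on its +y side, some 30 to 38 mm from its flank. Origin under its centre.
- red_cap_bottle: Bystander: clear reagent bottle with red cap, 56 mm wide, 130 mm high, standing between the rinsed bottles and the pegs. Origin under its centre.
- blue_cap_bottle: Bystander: clear reagent bottle with blue cap, 64 mm wide, 150 mm high, standing near the pegs. Origin under its centre.
There are look-alikes about, which are no part of the job. Leave any red look-alike of the thin_stand alone. What is shaped like the large_bottle but green is not meant.

How it is judged:
By the outcome, as a careful person would: the job done as asked, in the order asked, and still so for the second after the job is handed in, with the robot touching nothing.
It also fails if it takes over 72 s, if anything falls off the work surface, if the arm or the gripper's body presses on something with over 40 N, if the wrist force passes 120 N, or if a joint passes its speed limit or range.

ROBOT

A 7-joint arm with a two-finger parallel gripper is mounted at the origin on a cart in front of the work surface, level with it; the furniture and walls round the work are solid. World frame = base frame: x ahead of the robot, y to its left, z up, the work surface at z = 0. Lengths are in m, angles in rad, forces in N, time in s.
With the tool pointing down it reaches from about 0.425 to 0.95 m from the base axis. Payload 16.7 kg.
Tool frame: the origin (TCP) lies between the finger pads; the fingertips stand 11 mm ahead of it and the grasp point (between the pads) lies 8 mm behind it; z points along the fingers, y is the line along which they close (so a half turn about z gives the same grasp; the last joint's range is limited). The gripper opens to 94 mm and grips with 3 to 60 N. Pads are 16 mm wide; open, the fingers measure 119 mm over their backs; the gripper's body (75 mm by 177 mm) begins 78 mm behind the grasp point.
Start: joints at [-1.476, 0.426, 0.074, 1.606, -0.034, 1.111, -0.067], TCP at [0.163, 0.655, 0.216] pointing down, gripper open.
Joint ranges: [-2.85, 2.85], [-0.5, 2.14], [-1.23, 1.37], [0.21, 2.46], [-1.02, 4.16], [0.16, 2.05], [-2.73, 2.73]. Speed limits (rad/s): [1.89, 1.89, 2.39, 2.39, 3.01, 3.01, 3.01].

INTERFACE

Orientations are given as a unit quaternion [w, x, y, z].
In Python, from bench import manip, cams gives the robot as it stands.
- The arm moves only by the tool servo_tool, never from a script. Its argument "motion" is a list of rows, each a list of 3 entries, a list of its own where there are three numbers: the shift along the tool's x, y, z in normalised numbers (1 is 0.6 m), then the turn, a rotation vector about the tool's x, y, z in shares of 360 degrees (1.0 is 360 degrees), then the opening, from 0 (shut) to 1 (fully open). A call has 1 to 10 rows; each row is the pose to reach, as a shift and turn from the pose commanded when the call began, along the tool's axes at that moment; what a row does not reach only later rows make up. A row lasts 1/12 s, in which the tool goes at most 41.7 mm and 7.16 degrees, less where a joint would pass 70% of its speed; a pose out of reach is approached as far as the arm can. No shift or turn number may pass 1 either way. A call with a gripper value outside its range is refused whole. The fingers move at their own pace and stop on an object; "newtons" is the grip in N (left out, the last holds). Time passes only in rows, so rows that repeat a pose let the fingers close. It gives the time, the measured TCP pose, the force, the opening and the grip force at its end, in the units of the state.
- manip.read_state(): the state, without advancing time (a new reading comes with each control period).
- cams.grab_frame(name): name is "side" or "top"; returns a dict with "color" (384x512x3 uint8, blue, green, red), "K" (3x3 intrinsics, pixels), "k1" (the pictures are not rectified: a ray, as slopes to the right and down, at radius r is drawn at 1 + k1 r^2 times it, then the intrinsics apply), "R" (3x3) and "t" (3): a world point X has camera coordinates R X + t. Camera axes: x right, y down, z forward; pixel columns grow to the right and rows downward; lengths in m; the calibration is good to about 2 mm. A picture is of the moment at which its call begins. There is no depth.
- manip.close_job(): hands the job in; it is judged then, once.
The state is a dict: "clock": time; "q": joint angles; "joint_vel": joint speeds; "joint_torque": joint torques, N m; "ee_pos": TCP position; "orientation": TCP orientation; "contact_force": force on the tool from outside, world axes, zero at the start; "torque": the same for the moment, N m; "grip_width": finger opening in m; "finger_force": force on a finger pad.
Only numpy, scipy, OpenCV 4.12 (cv2) and the standard library are available. Lean on these libraries where they do the work, as an engineer would, in place of code of your own. Each camera call takes 0.05 s, during which the arm holds its last target. There are 200 camera calls.

## Working session

There is one attempt and no reset: what is moved stays moved. The work goes in short steps, Python scripts to look and compute and a tool call to move; the robot and the scene stay as the last step left them, time stands still between calls to the robot, and variables do not carry over. Pictures are saved under pics/ and viewed, at most 10 in all, crops included, and the job is handed in when it is done.

Besides the shell and the picture viewer there is one more tool, called as a command line: name --argument value ..., lists and objects as JSON in quotes. servo_tool: Moves the arm, as the interface text tells. Its arguments: {"type":"object","properties":{"motion":{"type":"array","items":{"type":"array"}},"newtons":{"type":"number"}},"required":["motion"]}

```bash
mkdir -p pics; ls; python3 - <<'E'
from bench import manip,cams
import cv2
for n in("top","side"):
    f=cams.grab_frame(n);cv2.imwrite(f"pics/{n}0.png",f["color"]);print(n,f["K"],f["k1"],f["R"],f["t"])
s=manip.read_state();print(s)
E
```

```text
pics
top [[437.36015386   0.         253.4431218 ]
 [  0.         437.36015386 190.30783836]
 [  0.           0.           1.        ]] 0.05126416366356819 [[-0.00623532 -0.9999412  -0.0088722 ]
 [-0.98496815  0.00767308 -0.17256553]
 [ 0.17262346  0.00766284 -0.98495808]] [0.12211712 0.55864133 1.67622894]
side [[364.27168072   0.         254.590317  ]
 [  0.         364.27168072 185.72894672]
 [  0.           0.           1.        ]] 0.0034322691322016133 [[ 0.99810571  0.05932959 -0.01627865]
 [ 0.02704408 -0.66077372 -0.7500978 ]
 [-0.0552595   0.74823665 -0.66112654]] [-0.55175544  0.10209494  1.19764327]
{'clock': 0.1, 'q': array([-1.47650348,  0.42665657,  0.07386221,  1.60650583, -0.03412727,
        1.11078347, -0.06705651]), 'joint_vel': array([ 0.00173884,  0.00034731,  0.00031425, -0.0022022 ,  0.00090166,
        0.00055148, -0.00078181]), 'joint_torque': array([ 9.05848778e-03, -9.37463093e+01,  3.67800929e+00, -4.55046809e+01,
       -4.84346983e-02,  1.67265855e-02,  2.03789591e-05]), 'ee_pos': array([0.16286951, 0.65468666, 0.2158709 ]), 'orientation': array([-3.92369400e-05,  1.21598486e-01,  9.92579221e-01, -5.45520753e-04]), 'contact_force': array([-0.32376962, -0.68476862,  0.39262519]), 'torque': array([-0.01626038,  0.00661182, -0.01016217]), 'finger_force': 0.0, 'grip_width': 0.09379349710093121}
```

View pics/top0.png

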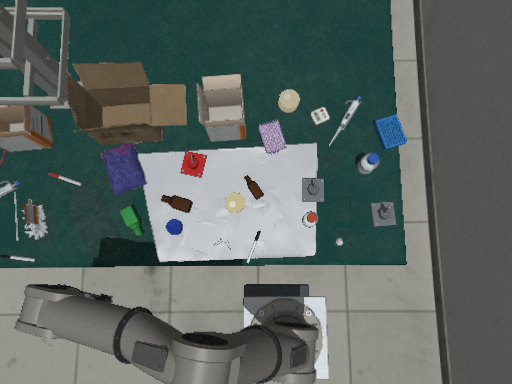

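View pics/side0.png

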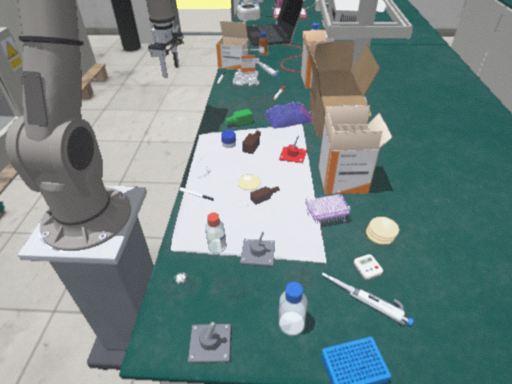

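Top view: large bottle near (178,203), small bottle (254,187), grey stands at (313,189) and (384,213), jar (174,227), dish (235,203), red-cap bottle (311,219), blue-cap bottle (369,162). The side view shows the same. Next I enlarge the crops.

```bash
cat > h.py <<'E'
import numpy as np, cv2
from bench import manip,cams
def norm(f,px):
    K=f["K"];d=np.array([[ (px[0]-K[0,2])/K[0,0],(px[1]-K[1,2])/K[1,1]]])
    u=cv2.undistortPoints(np.array([[px]],float),K,np.array([f["k1"],0,0,0.]))[0,0]
    return u
def ray(f,px):
    u=norm(f,px);d=f["R"].T@np.array([u[0],u[1],1]);return -f["R"].T@f["t"],d/np.linalg.norm(d)
def plane(f,px,z):
    o,d=ray(f,px);return o+d*(z-o[2])/d[2]
def tri(fs,pxs):
    A=np.zeros((3,3));b=np.zeros(3);R=[]
    for f,p in zip(fs,pxs):
        o,d=ray(f,p);M=np.eye(3)-np.outer(d,d);A+=M;b+=M@o;R.append((M,o))
    X=np.linalg.solve(A,b);return X,[np.linalg.norm(M@(X-o)) for M,o in R]
def proj(f,X):
    c=f["R"]@np.asarray(X,float)+f["t"];u=c[:2]/c[2];u=u*(1+f["k1"]*(u@u));return f["K"][:2,:2]@u+f["K"][:2,2]
E
python3 - <<'E'
import cv2,numpy as np
t=cv2.imread("pics/top0.png");s=cv2.imread("pics/side0.png")
def c(im,x,y,w,h,k):return cv2.resize(im[y:y+h,x:x+w],None,fx=k,fy=k,interpolation=cv2.INTER_CUBIC)
a=[c(t,155,180,50,50,5),c(t,235,165,50,50,5),c(t,295,170,50,50,5)]
b=[c(t,360,190,50,50,5),c(s,225,120,50,50,5),c(s,240,170,50,50,5)]
cv2.imwrite("pics/c1.png",np.vstack([np.hstack(a),np.hstack(b)]))
cv2.imwrite("pics/c2.png",np.hstack([c(s,230,225,60,60,6),c(s,180,310,60,60,6)]))
for n,im in(("t",t),("s",s)):
    hsv=cv2.cvtColor(im,cv2.COLOR_BGR2HSV)
    m=((hsv[...,2]<75)&((hsv[...,0]<20)|(hsv[...,0]>165))&(hsv[...,1]>60)).astype(np.uint8)
    q,l,st,ce=cv2.connectedComponentsWithStats(m)
    for i in range(1,q):
        if st[i,4]>60:print(n,st[i],ce[i])
E
```

```text
t [  67   77   83   52 1217] [ 90.75760066 104.84716516]
t [105  87  36  10 136] [121.88970588  90.97058824]
t [ 82 124  80  16 478] [122.541841   130.95606695]
t [245 176  18  23 183] [253.71584699 187.67213115]
t [161 195  31  17 294] [177.62585034 202.2585034 ]
```

View pics/c1.png

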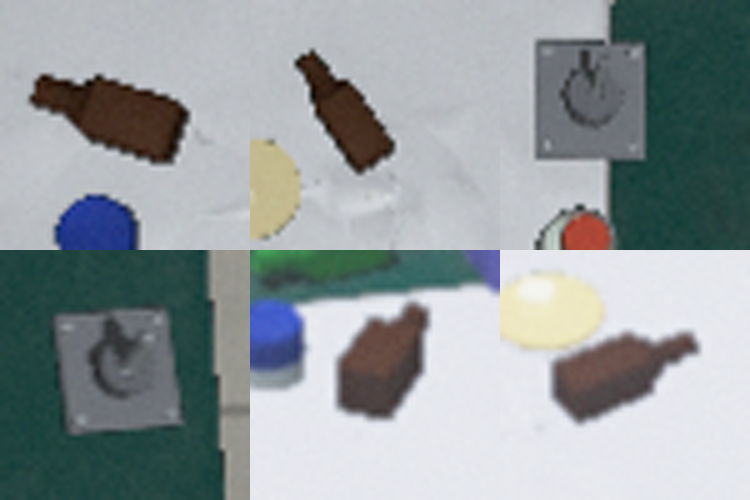

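View pics/c2.png

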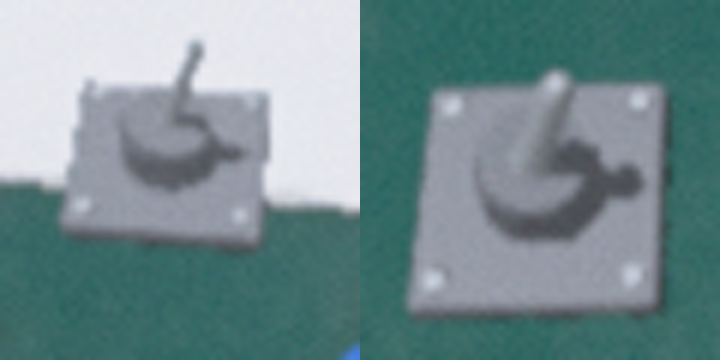

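The crops show the thin peg on the left grey stand, with its tip at side (262.5,232), and the thick peg on the right one, tip at side (213,322.5). Both bottles' necks point to the upper left in the top view. Next I work out positions.

```bash
cat > m.py <<'E'
from h import *
t,s=[cams.grab_frame(n) for n in("top","side")]
def mask(im,kind):
    hsv=cv2.cvtColor(im,cv2.COLOR_BGR2HSV).astype(int);H,S,V=hsv[...,0],hsv[...,1],hsv[...,2]
    if kind=="brown":m=(V<110)&((H<20)|(H>165))&(S>55)
    else:m=(S<60)&(V<150)&(V>30)
    return m.astype(np.uint8)
def comp(im,kind,p,r):
    m=mask(im,kind);w=np.zeros_like(m);x,y=map(int,p);w[y-r:y+r,x-r:x+r]=1
    n,l,st,ce=cv2.connectedComponentsWithStats(m*w);i=1+np.argmax(st[1:,4]);return (l==i).astype(np.uint8)
def bottle(f,p,hgt):
    m=comp(f["color"],"brown",p,22);c=max(cv2.findContours(m,0,cv2.CHAIN_APPROX_NONE)[0],key=len)[:,0]
    P=np.array([plane(f,q.astype(float),hgt)[:2] for q in c]);
    r=cv2.minAreaRect((P*1000).astype(np.float32));a=np.array([plane(f,q[::-1].astype(float),hgt)[:2] for q in np.argwhere(m)])
    ev,U=np.linalg.eigh(np.cov(a.T));d=U[:,1];pr=(a-a.mean(0))@d
    if (pr**3).mean()<0:d=-d  # skewed tail = neck
    return np.round(r[0],1),np.round(r[1],1),r[2],a.mean(0),d,np.degrees(np.arctan2(d[1],d[0]))
print("L",bottle(t,(178,203),.025));print("S",bottle(t,(254,187),.019))
for nm,p in(("thin",(313,189)),("thick",(384,213))):
    m=comp(t["color"],"grey",p,18);a=np.argwhere(m)
    c=max(cv2.findContours(m,0,cv2.CHAIN_APPROX_NONE)[0],key=len)[:,0]
    P=np.array([plane(t,q.astype(float),.012)[:2] for q in c]);r=cv2.minAreaRect((P*1000).astype(np.float32));print(nm,r)
tip=lambda f,x,y,k,ox,oy:((x+.5)/k-.5+ox,(y+.5)/k-.5+oy)
# screws read off the crops (all at z=.012)
sc={"thin":(t,5,[(548,52),(632,52),(632,146),(548,146)],(295-100,170)),"thick":(t,5,[(68,327),(160,316),(170,412),(84,420)],(360,190-50))}
for n,(f,k,ps,o) in sc.items():
    P=[plane(f,tip(f,x,y,k,*o),.012)[:2] for x,y in ps];print(n,"top",np.mean(P,0),np.round(P,3).tolist())
sc={"thin":[(103,95),(253,101),(240,215),(82,205)],"thick":[(450-360,105),(640-360,101),(632-360,275),(432-360,279)]}
for n,ps in sc.items():
    o=(230,225) if n=="thin" else (180,310)
    P=[plane(s,tip(s,x,y,6,*o),.012)[:2] for x,y in ps];print(n,"side",np.mean(P,0),np.round(P,3).tolist())
for n,p,h in(("thin",(262.1,232),.1),("thick",(212.5,323),.1)):print(n,"tip",plane(s,p,h))
for n,pt,ps,h in(("red",(314.5,217),(213.5,219),.13),("blue",(372,158),(294,290),.15)):print(n,plane(t,pt,h),plane(s,ps,h))
print("topcam",-t["R"].T@t["t"])
E
python3 m.py
```

```text
L (array([520.5, 427.9]), array([120. ,  47.8]), 71.13248443603516, array([0.51751829, 0.42022088]), array([0.33218291, 0.94321499]), np.float64(70.59867709759735))
S (array([582.4, 121.4]), array([102.8,  35.8]), 32.96111297607422, array([0.57534059, 0.11743492]), array([0.82925295, 0.55887346]), np.float64(33.97792560286833))
thin ((564.1077270507812, -118.8372573852539), (84.59786224365234, 126.58087158203125), 88.09921264648438)
thick ((468.850341796875, -394.1259765625), (96.81878662109375, 90.80315399169922), 4.405349254608154)
thin top [ 0.56798595 -0.11955445] [[0.607, -0.087], [0.606, -0.155], [0.529, -0.152], [0.53, -0.085]]
thick top [ 0.46935445 -0.39740936] [[0.503, -0.358], [0.511, -0.431], [0.435, -0.434], [0.429, -0.367]]
thin side [ 0.56971959 -0.1209638 ] [[0.534, -0.086], [0.61, -0.087], [0.605, -0.157], [0.53, -0.154]]
thick side [ 0.46895973 -0.39765022] [[0.427, -0.365], [0.505, -0.36], [0.51, -0.43], [0.433, -0.435]]
thin tip [ 0.58277159 -0.1280566   0.1       ]
thick tip [ 0.48483952 -0.39878296  0.1       ]
red [ 0.44305177 -0.10822912  0.13      ] [ 0.44839847 -0.11323219  0.13      ]
blue [ 0.66085512 -0.32615463  0.15      ] [ 0.6629796  -0.33871764  0.15      ]
topcam [0.26164891 0.10497877 1.74850093]
```

```bash
cat > g.py <<'E'
from h import *
from scipy.spatial.transform import Rotation as Ro
B={"L":dict(c=[.513,.407],yaw=70.9,ax=.025,gz=.028,m=.082,peg=[.469,-.3975,.04],pyaw=4),
   "S":dict(c=[.5665,.111],yaw=33.4,ax=.019,gz=.024,m=.071,peg=[.569,-.1203,.04],pyaw=-2)}
T=np.radians(45);MT=np.array([np.cos(T),0,np.sin(T)]);DN=np.array([-np.sin(T),0,np.cos(T)])
def cur():
    s=manip.read_state();return s["ee_pos"],Ro.from_quat(np.roll(s["orientation"],-1)),s
def pick(b,back):
    b=B[b];y=np.radians(b["yaw"]);m=np.array([np.cos(y),np.sin(y),0]);z=np.array([0,0,1.])
    tz=np.sin(T)*m-np.cos(T)*z;tx=np.cos(T)*m+np.sin(T)*z
    R=Ro.from_matrix(np.c_[tx,np.cross(tz,tx),tz]);return np.r_[b["c"],b["gz"]]+(.008-back)*tz,R
def axis(b):
    y=np.radians(B[b]["pyaw"]);c=np.radians(15);return np.array([np.sin(c)*np.cos(y),np.sin(c)*np.sin(y),np.cos(c)])
def mtool(b):b=B[b];return -.008*np.array([0,0,1])+(b["gz"]-b["ax"])*DN+b["m"]*MT+np.array(b.get("fix",[0,0,0]))
def place(b,s,phi,off=(0,0,0)):
    p=axis(b);f=np.radians(phi);h=np.array([np.cos(f),np.sin(f),0]);h-=p*(h@p);h/=np.linalg.norm(h)
    tz=-np.sin(T)*p+np.cos(T)*h;tx=-np.cos(T)*p-np.sin(T)*h
    R=Ro.from_matrix(np.c_[tx,np.cross(tz,tx),tz])
    return np.array(B[b]["peg"])+s*p+np.array(off)-R.apply(mtool(b)),R
def rel(P,R):
    p,r,s=cur();print("shift",np.round(r.inv().apply(P-p),4).tolist(),"turn",np.round((r.inv()*R).as_rotvec(degrees=True),1).tolist(),
      "| dist",round(np.linalg.norm(P-p),3),"target",np.round(P,3),"q",np.round(s["q"],2),"t",s["clock"],"w",round(s["grip_width"],4),"F",np.round(s["contact_force"],1))
E
python3 - <<'E'
from g import *
P,R=pick("L",.12);rel(P,R)
P,R=pick("L",0.0);rel(P,R)
t,s=[cams.grab_frame(n) for n in("top","side")]
for b in"LS":
    for k in(0,.062):print(b,k,proj(t,np.array(B[b]["peg"])+k*axis(b)),proj(s,np.array(B[b]["peg"])+k*axis(b)))
E
```

```text
shift [-0.3925, -0.2347, 0.109] turn [-37.2, 34.0, 89.7] | dist 0.47 target [0.487 0.332 0.107] q [-1.48  0.43  0.07  1.61 -0.03  1.11 -0.07] t 0.2 w 0.0941 F [-0.1 -0.4  0.3]
shift [-0.4001, -0.1501, 0.1938] turn [-37.2, 34.0, 89.7] | dist 0.469 target [0.515 0.412 0.022] q [-1.48  0.43  0.07  1.61 -0.03  1.11 -0.07] t 0.2 w 0.0941 F [-0.1 -0.4  0.3]
L 0 [385.76281645 212.53697201] [208.21232788 335.09333129]
L 0.062 [389.81430782 206.38030617] [212.73811324 322.00691756]
S 0 [313.6547555  187.87641098] [257.49789637 243.67438958]
S 0.062 [315.65910051 180.97528595] [263.03158748 230.09065711]
```

Careful with the scale: shifts go in shares of 0.6 m and turns go in shares of 360 degrees. That gives: -0.39 m is -0.65, -0.35 m is -0.5833, 60 degrees is 0.1667.

servo_tool --motion '[[[-0.0667,-0.04,0],[-0.0083,0.0083,0.0194],0.7],[[-0.1333,-0.08,0],[-0.0167,0.0167,0.0361],0.7],[[-0.2,-0.1167,0],[-0.025,0.025,0.0528],0.7],[[-0.2583,-0.1567,0],[-0.0333,0.0306,0.0694],0.7],[[-0.3167,-0.195,0],[-0.0389,0.0361,0.0861],0.7],[[-0.3833,-0.2333,0],[-0.0472,0.0417,0.1028],0.7],[[-0.45,-0.2667,0],[-0.0528,0.0472,0.1194],0.7],[[-0.5167,-0.3083,0],[-0.0583,0.0528,0.1361],0.7],[[-0.5833,-0.35,0],[-0.0639,0.0583,0.1528],0.7],[[-0.65,-0.3917,0],[-0.0694,0.0639,0.1667],0.7]]'

```text
clock: 1.13
ee_pos: [0.4591, 0.3588, 0.2173]
orientation: [-0.163, 0.591, 0.756, 0.228]
contact_force: [1.2, 0.6, -0.4]
grip_width: 0.0659
finger_force: 0.0
```

```bash
python3 - <<'E'
from g import *
rel(*pick("L",.12));rel(*pick("L",0.0))
E
```

```text
shift [-0.0856, 0.005, 0.0791] turn [-12.2, 10.8, 29.3] | dist 0.117 target [0.487 0.332 0.107] q [-0.76  0.17  0.3   2.1  -0.84  0.76  0.37] t 1.1333 w 0.0659 F [ 1.2  0.6 -0.4]
shift [-0.0705, 0.0347, 0.1944] turn [-12.2, 10.8, 29.3] | dist 0.21 target [0.515 0.412 0.022] q [-0.76  0.17  0.3   2.1  -0.84  0.76  0.37] t 1.1333 w 0.0659 F [ 1.2  0.6 -0.4]
```

```bash
sed -i 's/radians(45)/radians(25)/' g.py; python3 - <<'E'
from g import *
rel(*pick("L",.11));rel(*pick("L",0.0))
E
```

```text
shift [-0.0537, 0.0252, 0.0865] turn [-6.9, -8.7, 31.0] | dist 0.105 target [0.499 0.366 0.12 ] q [-0.76  0.17  0.3   2.1  -0.84  0.76  0.37] t 1.1333 w 0.0659 F [ 1.2  0.6 -0.4]
shift [-0.0729, 0.0333, 0.1945] turn [-6.9, -8.7, 31.0] | dist 0.21 target [0.514 0.41  0.021] q [-0.76  0.17  0.3   2.1  -0.84  0.76  0.37] t 1.1333 w 0.0659 F [ 1.2  0.6 -0.4]
```

Scaled: 0.0865 m is 0.1442, -0.0537 m is -0.0895, -8.7 degrees is -0.0242.

servo_tool --motion '[[[-0.0895,0.042,0.05],[-0.0083,-0.0111,0.0417],0.7],[[-0.0895,0.042,0.1],[-0.0192,-0.0242,0.0861],0.7],[[-0.0895,0.042,0.1442],[-0.0192,-0.0242,0.0861],0.7],[[-0.0895,0.042,0.1442],[-0.0192,-0.0242,0.0861],0.7],[[-0.0895,0.042,0.1442],[-0.0192,-0.0242,0.0861],0.7],[[-0.0895,0.042,0.1442],[-0.0192,-0.0242,0.0861],0.7],[[-0.0895,0.042,0.1442],[-0.0192,-0.0242,0.0861],0.7]]'

```text
clock: 1.72
ee_pos: [0.4969, 0.3687, 0.1198]
orientation: [-0.125, 0.793, 0.571, 0.175]
contact_force: [-0.3, 0.3, -0.4]
grip_width: 0.066
finger_force: 0.0
```

```bash
python3 - <<'E'
from g import *
rel(*pick("L",.11));rel(*pick("L",0.0))
t,s=[cams.grab_frame(n)["color"] for n in("top","side")]
k=lambda im,x,y:cv2.resize(im[y:y+100,x:x+100],(400,400),interpolation=2)
cv2.imwrite("pics/p1.png",np.hstack([k(t,130,150),k(s,200,80)]))
E
```

```text
shift [-0.0013, 0.0026, -0.0013] turn [-0.1, 0.2, 0.6] | dist 0.003 target [0.499 0.366 0.12 ] q [-0.93  0.33  0.4   2.12 -0.87  0.52 -0.17] t 1.7167 w 0.066 F [-0.3  0.3 -0.4]
shift [-0.001, 0.0029, 0.1087] turn [-0.1, 0.2, 0.6] | dist 0.109 target [0.514 0.41  0.021] q [-0.93  0.33  0.4   2.12 -0.87  0.52 -0.17] t 1.7167 w 0.066 F [-0.3  0.3 -0.4]
```

View pics/p1.png

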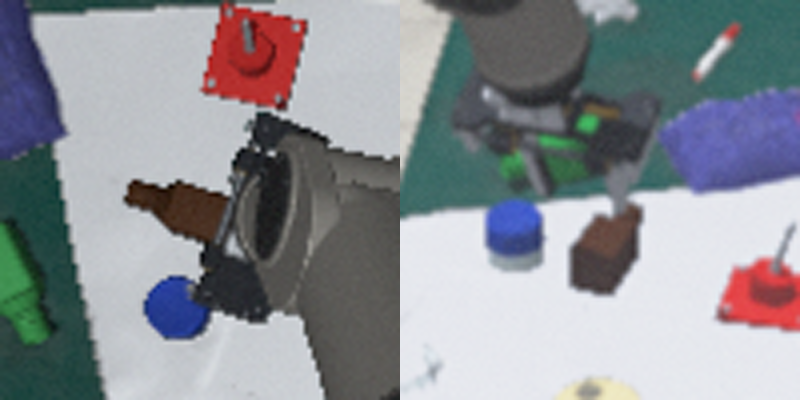

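The tool is lined up behind and above the large bottle: fingers at side (555,170) and (625,200) in the crop, with the jar clear at crop (515,235). Descending.

Scaled: 0.108 m is 0.18, 0.095 m is 0.1583, 0.5 degrees is 0.0014.

servo_tool --motion '[[[-0.0017,0.0042,0.0333],[0,0,0.0014],0.7],[[-0.0017,0.0042,0.0667],[0,0,0.0014],0.7],[[-0.0017,0.0042,0.1],[0,0,0.0014],0.7],[[-0.0017,0.0042,0.1333],[0,0,0.0014],0.7],[[-0.0017,0.0042,0.1583],[0,0,0.0014],0.7],[[-0.0017,0.0042,0.18],[0,0,0.0014],0.7],[[-0.0017,0.0042,0.18],[0,0,0.0014],0.7],[[-0.0017,0.0042,0.18],[0,0,0.0014],0.7]]'

```text
clock: 2.48
ee_pos: [0.5146, 0.4081, 0.0211]
orientation: [-0.125, 0.797, 0.565, 0.174]
contact_force: [-0.1, -0.2, 0.7]
grip_width: 0.066
finger_force: 0.0
```

```bash
python3 - <<'E'
from g import *
rel(*pick("L",0.0))
E
```

```text
shift [0.0015, -0.0012, 0.0011] turn [-0.1, 0.2, -0.2] | dist 0.002 target [0.514 0.41  0.021] q [-0.69  0.52  0.06  2.07 -1.    0.32 -0.05] t 2.4833 w 0.066 F [-0.1 -0.2  0.7]
```

servo_tool --motion '[[[0,0,0],[0,0,0],0.6],[[0,0,0],[0,0,0],0.55],[[0,0,0],[0,0,0],0.5],[[0,0,0],[0,0,0],0.45],[[0,0,0],[0,0,0],0.4],[[0,0,0],[0,0,0],0.4],[[0,0,0],[0,0,0],0.4],[[0,0,0],[0,0,0],0.4]]' --newtons 20

```text
clock: 3.15
ee_pos: [0.5144, 0.4092, 0.0222]
orientation: [-0.125, 0.796, 0.565, 0.175]
contact_force: [-0.9, -3.8, 7.9]
grip_width: 0.0498
finger_force: 20.0
```

```bash
python3 - <<'E'
from g import *
p,r,s=cur();print("up .2 in tool:",r.inv().apply([0,0,.2]))
for phi in(-60,-90):rel(*place("L",.15,phi))
E
```

```text
up .2 in tool: [ 0.08405359 -0.00028373 -0.18147979]
shift [-0.5859, 0.2799, -0.5343] turn [-2.3, -83.2, -55.7] | dist 0.841 target [ 0.53  -0.397  0.26 ] q [-0.69  0.52  0.06  2.07 -1.    0.32 -0.06] t 3.15 w 0.0498 F [-0.9 -3.8  7.9]
shift [-0.5867, 0.2782, -0.5352] turn [7.9, -91.9, -25.8] | dist 0.842 target [ 0.528 -0.398  0.261] q [-0.69  0.52  0.06  2.07 -1.    0.32 -0.06] t 3.15 w 0.0498 F [-0.9 -3.8  7.9]
```

Scaled: -0.25 m is -0.4167, -0.226 m is -0.3767, -46 degrees is -0.1278.

servo_tool --motion '[[[0.0133,0,-0.03],[0,0,0],0.4],[[0.03,0,-0.0633],[0,0,0],0.4],[[0.05,0,-0.1083],[0,-0.0083,0],0.4],[[0.07,0,-0.1533],[0,-0.025,0],0.4],[[0.0917,0,-0.1983],[0,-0.0417,0],0.4],[[0.1133,0,-0.2433],[0,-0.0583,0],0.4],[[0.1333,0,-0.2867],[0,-0.075,0],0.4],[[0.1533,0,-0.3317],[0,-0.0917,0],0.4],[[0.175,0,-0.3767],[0,-0.1111,0],0.4],[[0.1917,0,-0.4167],[0,-0.1278,0],0.4]]'

```text
clock: 3.98
ee_pos: [0.5137, 0.4099, 0.3]
orientation: [0.107, 0.801, 0.57, -0.152]
contact_force: [1.4, 0.1, -1.0]
grip_width: 0.0496
finger_force: 20.0
```

```bash
python3 - <<'E'
from g import *
for phi in(-60,-90):
  P,R=place("L",.17,phi);rel(P,R);P[2]=.3;rel(P,R)
E
```

```text
shift [-0.6955, 0.2851, 0.2943] turn [-22.2, -40.4, -46.7] | dist 0.807 target [ 0.535 -0.397  0.28 ] q [-1.23  0.62  0.66  1.31 -0.15  1.63 -0.93] t 3.9833 w 0.0496 F [ 1.4  0.1 -1. ]
shift [-0.7029, 0.2851, 0.2754] turn [-22.2, -40.4, -46.7] | dist 0.807 target [ 0.535 -0.397  0.3  ] q [-1.23  0.62  0.66  1.31 -0.15  1.63 -0.93] t 3.9833 w 0.0496 F [ 1.4  0.1 -1. ]
shift [-0.6968, 0.2834, 0.2942] turn [-2.6, -46.5, -24.7] | dist 0.808 target [ 0.533 -0.397  0.28 ] q [-1.23  0.62  0.66  1.31 -0.15  1.63 -0.93] t 3.9833 w 0.0496 F [ 1.4  0.1 -1. ]
shift [-0.704, 0.2834, 0.2758] turn [-2.6, -46.5, -24.7] | dist 0.807 target [ 0.533 -0.397  0.3  ] q [-1.23  0.62  0.66  1.31 -0.15  1.63 -0.93] t 3.9833 w 0.0496 F [ 1.4  0.1 -1. ]
```

Scaled: -0.36 m is -0.6, 0.13 m is 0.2167, -22 degrees is -0.0611.

servo_tool --motion '[[[-0.06,0.0233,0.0233],[-0.0017,-0.0069,-0.0056],0.4],[[-0.12,0.0467,0.0467],[-0.0033,-0.0139,-0.0111],0.4],[[-0.18,0.07,0.07],[-0.0056,-0.0194,-0.0167],0.4],[[-0.24,0.0933,0.0933],[-0.0083,-0.025,-0.0194],0.4],[[-0.3,0.1167,0.1167],[-0.0111,-0.0306,-0.025],0.4],[[-0.36,0.14,0.14],[-0.0139,-0.0389,-0.0306],0.4],[[-0.42,0.165,0.165],[-0.0139,-0.0444,-0.0361],0.4],[[-0.48,0.19,0.1883],[-0.0167,-0.05,-0.0417],0.4],[[-0.54,0.2167,0.2117],[-0.0167,-0.0556,-0.0472],0.4],[[-0.6,0.2417,0.2333],[-0.0167,-0.0611,-0.05],0.4]]'

```text
clock: 4.82
ee_pos: [0.5237, -0.0055, 0.2959]
orientation: [0.228, 0.652, 0.664, -0.285]
contact_force: [-0.0, -1.4, -0.2]
grip_width: 0.0499
finger_force: 20.0
```

```bash
python3 - <<'E'
from g import *
for phi in(-75,):
  P,R=place("L",.17,phi);rel(P,R)
E
```

```text
shift [-0.2779, 0.0168, 0.276] turn [-6.2, -22.0, -17.5] | dist 0.392 target [ 0.534 -0.397  0.28 ] q [-1.11  0.39  0.77  1.84  0.41  1.38 -0.46] t 4.8167 w 0.0499 F [-0.  -1.4 -0.2]
```

Scaled: -0.278 m is -0.4633, 0.276 m is 0.46, -17.5 degrees is -0.0486.

servo_tool --motion '[[[-0.0467,0.0028,0.046],[-0.0028,-0.0083,-0.0056],0.4],[[-0.0933,0.0057,0.0917],[-0.0056,-0.0167,-0.0139],0.4],[[-0.14,0.0083,0.1383],[-0.0069,-0.025,-0.0194],0.4],[[-0.1867,0.0112,0.1833],[-0.0083,-0.0306,-0.025],0.4],[[-0.2333,0.014,0.23],[-0.0111,-0.0389,-0.0306],0.4],[[-0.28,0.0167,0.2767],[-0.0139,-0.0472,-0.0361],0.4],[[-0.3267,0.02,0.3217],[-0.0167,-0.0556,-0.0417],0.4],[[-0.375,0.0225,0.3683],[-0.0172,-0.0611,-0.0486],0.4],[[-0.425,0.025,0.4167],[-0.0172,-0.0611,-0.0486],0.4],[[-0.4633,0.028,0.46],[-0.0172,-0.0611,-0.0486],0.4]]'

```text
clock: 5.65
ee_pos: [0.5328, -0.3975, 0.2799]
orientation: [0.339, 0.466, 0.713, -0.399]
contact_force: [1.4, 0.5, -1.1]
grip_width: 0.0502
finger_force: 20.0
```

servo_tool --motion '[[[0,0,0],[0,0,0],0.4],[[0,0,0],[0,0,0],0.4],[[0,0,0],[0,0,0],0.4]]'

```text
clock: 5.9
ee_pos: [0.5337, -0.3952, 0.2797]
orientation: [0.339, 0.466, 0.713, -0.399]
contact_force: [-0.0, -0.0, -1.5]
grip_width: 0.0498
finger_force: 20.0
```

```bash
python3 - <<'E'
from g import *
rel(*place("L",.17,-75));rel(*place("L",.08,-75))
p,r,_=cur();t,s=[cams.grab_frame(n) for n in("top","side")]
M=p+r.apply(mtool("L"));d=-r.apply(MT);print("mouth est",M,"axis",d,"peg",axis("L"))
for f,n in((t,"t"),(s,"s")):print(n,"mouth",proj(f,M),"neckfoot",proj(f,M+.03*d),"base",proj(f,M+.12*d),"tip",proj(f,np.array(B["L"]["peg"])+.062*axis("L")))
k=lambda im,x,y:cv2.resize(im[y:y+80,x:x+66],(396,480),interpolation=2)
cv2.imwrite("pics/p2.png",np.hstack([k(t["color"],350,160),k(s["color"],180,270)]))
E
```

```text
shift [-0.0011, -0.0001, 0.0017] turn [-0.1, -0.1, -0.2] | dist 0.002 target [ 0.534 -0.397  0.28 ] q [-0.72  0.49  0.96  2.15  1.15  0.74 -0.38] t 5.9 w 0.0498 F [-0.  -0.  -1.5]
shift [0.0804, -0.0002, 0.0398] turn [-0.1, -0.1, -0.2] | dist 0.09 target [ 0.511 -0.399  0.193] q [-0.72  0.49  0.96  2.15  1.15  0.74 -0.38] t 5.9 w 0.0498 F [-0.  -0.  -1.5]
mouth est [ 0.5125378  -0.39238142  0.2039731 ] axis [0.25664484 0.01672022 0.96636114] peg [0.25818857 0.0180543  0.96592583]
t mouth [396.98555542 194.70266975] neckfoot [399.32724001 191.17277712] base [406.8943905  179.77997436] tip [389.81430782 206.38030617]
s mouth [221.74068955 295.03212629] neckfoot [224.52449258 286.89514537] base [233.84012934 259.66615977] tip [212.73811324 322.00691756]
```

View pics/p2.png

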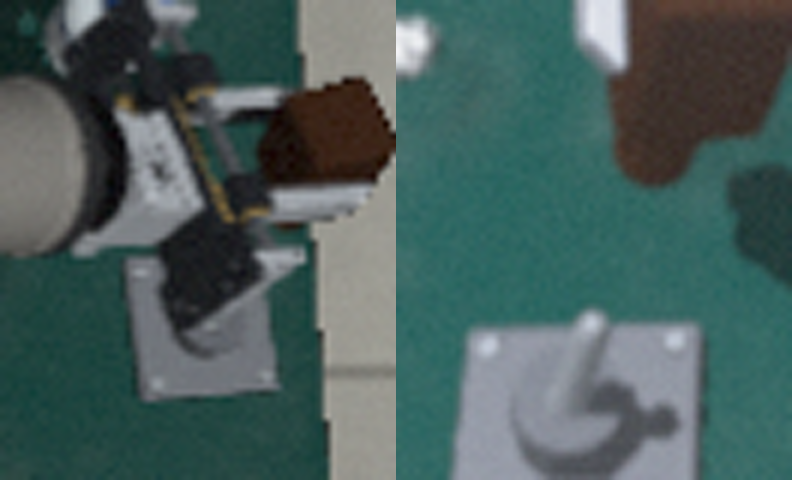

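Side view: the mouth sits at about (223,296) and the peg tip at (212.5,322), so the neck is about 1 px (2 mm) further +x than predicted. I'll lower to just above the tip and measure again.

Scaled: 0.08 m is 0.1333, 0.04 m is 0.0667.

servo_tool --motion '[[[0.0267,0,0.0133],[0,0,0],0.4],[[0.0533,0,0.0267],[0,0,0],0.4],[[0.08,0,0.04],[0,0,0],0.4],[[0.1067,0,0.0533],[0,0,0],0.4],[[0.1333,0,0.0667],[0,0,0],0.4],[[0.1333,0,0.0667],[0,0,0],0.4],[[0.1333,0,0.0667],[0,0,0],0.4],[[0.1333,0,0.0667],[0,0,0],0.4]]'

```text
clock: 6.67
ee_pos: [0.5123, -0.399, 0.1942]
orientation: [0.34, 0.466, 0.713, -0.399]
contact_force: [-0.7, -0.1, -1.2]
grip_width: 0.0497
finger_force: 20.0
```

```bash
cat > chk.py <<'E'
import sys
from g import *
from m import mask
def chk(b,tip,fn):
    rel(*place(b,.08,-75))
    p,r,_=cur();s=cams.grab_frame("side");M=p+r.apply(mtool(b));d=-r.apply(MT);rad={"L":.014,"S":.010}[b]
    print("mouth est",M,"err vs peg axis",(lambda v:v-axis(b)*(v@axis(b)))(M-np.array(B[b]["peg"])))
    m=mask(s["color"],"brown")
    # perpendicular of the neck in the image plane
    v=s["R"].T@np.array([0,0,1.]);n=np.cross(d,v);n/=np.linalg.norm(n)
    if n[0]<0:n=-n
    for k in(.006,.012,.018,.024):
        c=proj(s,M+k*d);row=int(round(c[1]));w=slice(int(c[0])-12,int(c[0])+13);cols=np.where(m[row,w])[0]+w.start
        e=[proj(s,M+k*d+q*rad*n) for q in(-1,1)]
        ed=[e_[0]+(row-e_[1])*(proj(s,M+d*.03)-proj(s,M))[0]/(proj(s,M+d*.03)-proj(s,M))[1] for e_ in e]
        print("row",row,"pred",np.round(ed,1),"obs",cols.min()-.5,cols.max()+.5)
    f=proj(s,np.array(B[b]["peg"]));q=proj(s,np.array(B[b]["peg"])+.062*axis(b));print("peg foot,tip pred",f,q,"mouth pred",proj(s,M))
    x,y=int(q[0])-33,int(q[1])-50;cv2.imwrite(fn,cv2.resize(s["color"][y:y+80,x:x+66],None,fx=7,fy=7,interpolation=2));print("crop origin",x,y)
E
sed -i 's/^print("L",bott/if __name__!="__main__": sys=None\nelse:\n  pass\nprint("L",bott/' m.py
python3 - <<'E'
# keep only the mask helper importable
s=open('m.py').read();i=s.index("def mask");j=s.index("def comp")
open('m.py','w').write("import cv2,numpy as np\n"+s[i:j])
E
python3 -c "
from chk import *
chk('L',0,'pics/p3.png')"
```

```text
shift [0.0015, -0.0008, 0.0002] turn [-0.1, 0.0, -0.2] | dist 0.002 target [ 0.511 -0.399  0.193] q [-0.67  0.67  0.93  2.23  1.27  0.58 -0.66] t 6.6667 w 0.0497 F [-0.7 -0.1 -1.2]
mouth est [ 0.49110497 -0.39627849  0.11840898] err vs peg axis [ 0.00107124 -0.00024931 -0.00028168]
row 316 pred [208.5 222.2] obs 209.5 227.5
row 315 pred [208.9 222.6] obs 209.5 227.5
row 314 pred [209.2 222.9] obs 208.5 228.5
row 312 pred [209.8 223.6] obs 208.5 228.5
peg foot,tip pred [208.21232788 335.09333129] [212.73811324 322.00691756] mouth pred [214.73382286 317.82546745]
crop origin 179 272
```

View pics/p3.png

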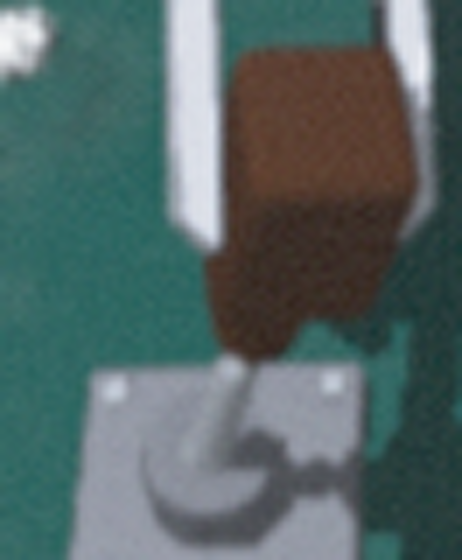

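The neck centre is at side (215.5,318) and the peg tip about (212,323). The neck is about 2.5 mm too far +x and perhaps 1 mm too far +y. I'll correct that and lower in steps, watching the force.

```bash
python3 - <<'E'
from g import *
o=(-.0025,-.001,0)
for s in(.06,.045,.02,0):rel(*place("L",s,-75,o))
E
```

```text
shift [0.0202, -0.0035, 0.0092] turn [-0.1, 0.0, -0.2] | dist 0.022 target [ 0.503 -0.4    0.174] q [-0.67  0.67  0.93  2.23  1.27  0.58 -0.67] t 6.7167 w 0.0498 F [ 0.4 -0.2 -0.6]
shift [0.0338, -0.0035, 0.0155] turn [-0.1, 0.0, -0.2] | dist 0.037 target [ 0.499 -0.4    0.159] q [-0.67  0.67  0.93  2.23  1.27  0.58 -0.67] t 6.7167 w 0.0498 F [ 0.4 -0.2 -0.6]
shift [0.0565, -0.0036, 0.0261] turn [-0.1, 0.0, -0.2] | dist 0.062 target [ 0.493 -0.401  0.135] q [-0.67  0.67  0.93  2.23  1.27  0.58 -0.67] t 6.7167 w 0.0498 F [ 0.4 -0.2 -0.6]
shift [0.0746, -0.0036, 0.0345] turn [-0.1, 0.0, -0.2] | dist 0.082 target [ 0.488 -0.401  0.116] q [-0.67  0.67  0.93  2.23  1.27  0.58 -0.67] t 6.7167 w 0.0498 F [ 0.4 -0.2 -0.6]
```

Scaled: 0.0338 m is 0.0563, 0.031 m is 0.0517.

servo_tool --motion '[[[0.0067,-0.0058,0.0033],[0,0,0],0.4],[[0.015,-0.0058,0.0067],[0,0,0],0.4],[[0.0233,-0.0058,0.0107],[0,0,0],0.4],[[0.0317,-0.0058,0.0143],[0,0,0],0.4],[[0.04,-0.0058,0.0183],[0,0,0],0.4],[[0.0467,-0.0058,0.0215],[0,0,0],0.4],[[0.0517,-0.0058,0.0237],[0,0,0],0.4],[[0.0563,-0.0058,0.0258],[0,0,0],0.4],[[0.0563,-0.0058,0.0258],[0,0,0],0.4]]'

```text
clock: 7.47
ee_pos: [0.4985, -0.4006, 0.1576]
orientation: [0.339, 0.466, 0.713, -0.399]
contact_force: [2.2, 0.2, -2.5]
grip_width: 0.0497
finger_force: 20.0
```

Scaled: 0.0225 m is 0.0375, 0.02 m is 0.0333.

servo_tool --motion '[[[0.0067,0,0.0032],[0,0,0],0.4],[[0.0133,0,0.0062],[0,0,0],0.4],[[0.02,0,0.0093],[0,0,0],0.4],[[0.0267,0,0.0123],[0,0,0],0.4],[[0.0333,0,0.0153],[0,0,0],0.4],[[0.0375,0,0.0175],[0,0,0],0.4],[[0.0375,0,0.0175],[0,0,0],0.4]]'

```text
clock: 8.05
ee_pos: [0.4919, -0.4011, 0.1335]
orientation: [0.339, 0.466, 0.713, -0.399]
contact_force: [3.6, 0.3, -3.4]
grip_width: 0.0504
finger_force: 20.0
```

```bash
python3 - <<'E'
from g import *
o=(-.0025,-.001,0)
for s in(.02,0):rel(*place("L",s,-75,o))
print(manip.read_state()["torque"])
E
```

```text
shift [-0.0016, 0.0007, -0.0008] turn [-0.1, -0.0, -0.1] | dist 0.002 target [ 0.493 -0.401  0.135] q [-0.64  0.81  0.89  2.29  1.42  0.49 -0.94] t 8.05 w 0.0504 F [ 3.6  0.3 -3.4]
shift [0.0166, 0.0007, 0.0077] turn [-0.1, -0.0, -0.1] | dist 0.018 target [ 0.488 -0.401  0.116] q [-0.64  0.81  0.89  2.29  1.42  0.49 -0.94] t 8.05 w 0.0504 F [ 3.6  0.3 -3.4]
[ 1.70740311 -0.36532216  0.6528099 ]
```

```bash
python3 - <<'E'
from g import *
o=(-.001,-.001,0)
for s in(.018,.01,.003):rel(*place("L",s,-75,o))
E
```

```text
shift [-0.0002, 0.0021, 0.0002] turn [-0.1, -0.0, -0.1] | dist 0.002 target [ 0.494 -0.401  0.133] q [-0.64  0.81  0.89  2.29  1.42  0.49 -0.94] t 8.05 w 0.0504 F [ 3.6  0.3 -3.4]
shift [0.007, 0.0021, 0.0036] turn [-0.1, -0.0, -0.1] | dist 0.008 target [ 0.492 -0.401  0.125] q [-0.64  0.81  0.89  2.29  1.42  0.49 -0.94] t 8.05 w 0.0504 F [ 3.6  0.3 -3.4]
shift [0.0133, 0.0021, 0.0066] turn [-0.1, -0.0, -0.1] | dist 0.015 target [ 0.49  -0.401  0.119] q [-0.64  0.81  0.89  2.29  1.42  0.49 -0.94] t 8.05 w 0.0504 F [ 3.6  0.3 -3.4]
```

Scaled: 0.01 m is 0.0167, 0.0036 m is 0.006.

servo_tool --motion '[[[0,0.0033,0],[0,0,0],0.4],[[0,0.0033,0],[0,0,0],0.4],[[0.0042,0.0033,0.002],[0,0,0],0.4],[[0.0083,0.0033,0.004],[0,0,0],0.4],[[0.0125,0.0033,0.006],[0,0,0],0.4],[[0.0167,0.0033,0.008],[0,0,0],0.4],[[0.0167,0.0033,0.008],[0,0,0],0.4]]'

```text
clock: 8.63
ee_pos: [0.4907, -0.4011, 0.1225]
orientation: [0.339, 0.466, 0.713, -0.399]
contact_force: [0.1, 0.1, -1.0]
grip_width: 0.0501
finger_force: 20.0
```

Scaled: 0.0055 m is 0.0092, 0.003 m is 0.005.

servo_tool --motion '[[[0.0025,0,0.0012],[0,0,0],0.4],[[0.005,0,0.0023],[0,0,0],0.4],[[0.0075,0,0.0035],[0,0,0],0.4],[[0.0092,0,0.0042],[0,0,0],0.4],[[0.0092,0,0.0042],[0,0,0],0.4]]'

```text
clock: 9.05
ee_pos: [0.4895, -0.401, 0.1169]
orientation: [0.339, 0.466, 0.713, -0.399]
contact_force: [0.1, 0.7, -0.4]
grip_width: 0.0498
finger_force: 20.0
```

servo_tool --motion '[[[0.0015,0,0.0007],[0,0,0],0.4],[[0.003,0,0.0013],[0,0,0],0.4],[[0.0045,0,0.002],[0,0,0],0.4],[[0.0045,0,0.002],[0,0,0],0.4]]'

```text
clock: 9.38
ee_pos: [0.4889, -0.401, 0.1141]
orientation: [0.339, 0.466, 0.713, -0.399]
contact_force: [0.2, 0.8, -0.4]
grip_width: 0.0499
finger_force: 20.0
```

Scaled: 0.0018 m is 0.003, 0.0009 m is 0.0015.

servo_tool --motion '[[[0.0015,0,0.0007],[0,0,0],0.4],[[0.003,0,0.0013],[0,0,0],0.4],[[0.003,0,0.0013],[0,0,0],0.4]]'

```text
clock: 9.63
ee_pos: [0.4885, -0.4015, 0.1134]
orientation: [0.34, 0.466, 0.713, -0.4]
contact_force: [1.1, 4.8, 11.2]
grip_width: 0.0497
finger_force: 20.0
```

The mouth has landed on the collar (11 N up). I'll ease off slightly, release and back out along the tool axis.

servo_tool --motion '[[[-0.001,0,-0.0005],[0,0,0],0.46],[[-0.001,0,-0.0005],[0,0,0],0.5],[[-0.001,0,-0.0005],[0,0,0],0.55],[[-0.001,0,-0.0005],[0,0,0],0.6],[[-0.001,0,-0.0005],[0,0,0],0.65],[[-0.001,0,-0.0005],[0,0,0],0.7],[[-0.001,0,-0.0005],[0,0,0],0.7]]' --newtons 20

```text
clock: 10.22
ee_pos: [0.4883, -0.401, 0.113]
orientation: [0.339, 0.466, 0.713, -0.399]
contact_force: [0.5, -0.2, 0.4]
grip_width: 0.0656
finger_force: 0.0
```

Scaled: -0.15 m is -0.25, -0.125 m is -0.2083.

servo_tool --motion '[[[0,0,-0.02],[0,0,0],0.7],[[0,0,-0.05],[0,0,0],0.7],[[0,0,-0.0833],[0,0,0],0.7],[[0,0,-0.125],[0,0,0],0.7],[[0,0,-0.1667],[0,0,0],0.7],[[0,0,-0.2083],[0,0,0],0.7],[[0,0,-0.25],[0,0,0],0.7],[[0,0,-0.25],[0,0,0],0.7]]'

```text
clock: 10.88
ee_pos: [0.4728, -0.2649, 0.1813]
orientation: [0.34, 0.465, 0.714, -0.397]
contact_force: [1.1, -0.2, -0.4]
grip_width: 0.0659
finger_force: 0.0
```

```bash
python3 - <<'E'
from g import *
rel(*pick("S",.11))
P,R=pick("S",.11);P[2]=.3;rel(P,R)
p,r,s=cur();print(p,"up.15",r.inv().apply([0,0,.15]))
t,s=[cams.grab_frame(n)["color"] for n in("top","side")]
k=lambda im,x,y:cv2.resize(im[y:y+80,x:x+66],(396,480),interpolation=2)
cv2.imwrite("pics/p4.png",np.hstack([k(s,180,280),k(s,230,190)]))
E
```

```text
shift [0.1751, 0.1587, -0.2751] turn [11.9, 83.1, 79.7] | dist 0.363 target [0.531 0.087 0.116] q [-0.94  0.6   0.85  2.33  1.06  0.78 -0.69] t 10.8833 w 0.0659 F [ 1.1 -0.2 -0.4]
shift [0.0182, 0.1125, -0.3583] turn [11.9, 83.1, 79.7] | dist 0.376 target [0.531 0.087 0.3  ] q [-0.94  0.6   0.85  2.33  1.06  0.78 -0.69] t 10.8833 w 0.0659 F [ 1.1 -0.2 -0.4]
[ 0.47276261 -0.26485232  0.18133571] up.15 [-0.12826674 -0.0377085  -0.06801258]
```

View pics/p4.png

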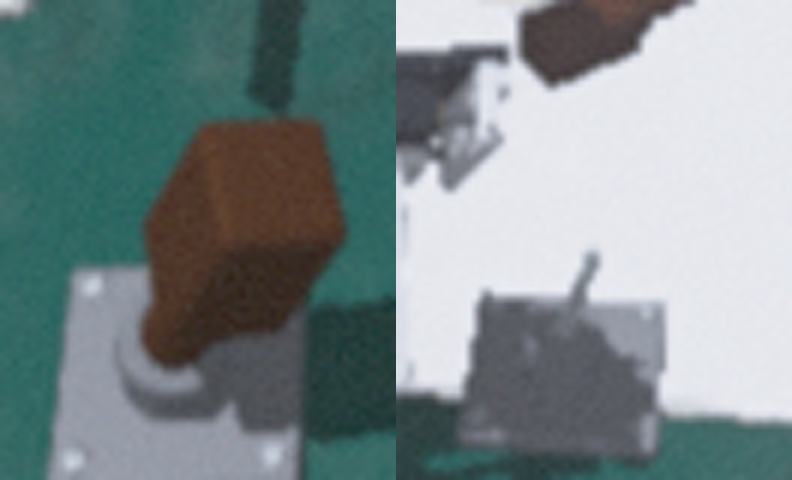

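The large bottle stands on the collar (side crop (175,350)). The thin peg tip is at side (262.2,232), about 1 px left and 1.5 px below prediction, so I'll correct for that. Next is the small bottle.

Scaled: -0.29 m is -0.4833, -0.03 m is -0.05, 40 degrees is 0.1111.

servo_tool --motion '[[[-0.05,-0.015,-0.025],[0,0,0],0.6],[[-0.1,-0.03,-0.05],[0,0,0],0.6],[[-0.15,-0.0433,-0.08],[0,0.0139,0.0111],0.6],[[-0.15,0,-0.1333],[0.0028,0.0278,0.025],0.6],[[-0.125,0.0333,-0.1917],[0.0056,0.0417,0.0389],0.6],[[-0.1,0.0667,-0.25],[0.0083,0.0556,0.0528],0.6],[[-0.075,0.0917,-0.3083],[0.0111,0.0694,0.0667],0.6],[[-0.05,0.1167,-0.3667],[0.0139,0.0833,0.0806],0.6],[[-0.0333,0.1417,-0.425],[0.0139,0.0972,0.0944],0.6],[[-0.0167,0.15,-0.4833],[0.0167,0.1111,0.1083],0.6]]'

```text
clock: 11.82
ee_pos: [0.5281, 0.0081, 0.2972]
orientation: [0.172, 0.79, 0.574, -0.128]
contact_force: [-0.2, -0.5, 0.8]
grip_width: 0.0561
finger_force: 0.0
```

```bash
sed -i 's/\[.569,-.1203,.04\]/[.5675,-.1225,.04]/' g.py; python3 - <<'E'
from g import *
rel(*pick("S",.11))
P,R=pick("S",.11);P[2]=.24;rel(P,R)
E
```

```text
shift [0.1414, -0.0426, 0.1309] turn [6.6, 44.1, 41.2] | dist 0.197 target [0.531 0.087 0.116] q [-1.13  0.24  0.87  1.86  0.25  1.25 -0.67] t 11.8167 w 0.0561 F [-0.2 -0.5  0.8]
shift [0.092, -0.0271, 0.0188] turn [6.6, 44.1, 41.2] | dist 0.098 target [0.531 0.087 0.24 ] q [-1.13  0.24  0.87  1.86  0.25  1.25 -0.67] t 11.8167 w 0.0561 F [-0.2 -0.5  0.8]
```

Scaled: 0.1414 m is 0.2357, 0.1309 m is 0.2182, 44.1 degrees is 0.1225.

servo_tool --motion '[[[0.025,-0.0083,0.005],[0.0028,0.0139,0.0139],0.6],[[0.05,-0.015,0.01],[0.0056,0.0278,0.0278],0.6],[[0.075,-0.0233,0.015],[0.0056,0.0417,0.0389],0.6],[[0.1,-0.03,0.02],[0.0083,0.0556,0.05],0.6],[[0.125,-0.0383,0.025],[0.0111,0.0694,0.0639],0.6],[[0.1533,-0.045,0.0317],[0.0139,0.0833,0.0778],0.6],[[0.1733,-0.0517,0.075],[0.0167,0.0972,0.0889],0.6],[[0.1933,-0.0583,0.125],[0.0167,0.1111,0.1028],0.6],[[0.2133,-0.065,0.175],[0.0183,0.1225,0.1144],0.6],[[0.2357,-0.071,0.2182],[0.0183,0.1225,0.1144],0.6]]'

```text
clock: 12.65
ee_pos: [0.527, 0.0889, 0.1435]
orientation: [-0.061, 0.933, 0.294, 0.198]
contact_force: [1.0, 1.7, 0.9]
grip_width: 0.0564
finger_force: 0.0
```

servo_tool --motion '[[[0,0,0],[0,0,0],0.6],[[0,0,0],[0,0,0],0.6]]'

```text
clock: 12.82
ee_pos: [0.5274, 0.0896, 0.1441]
orientation: [-0.061, 0.933, 0.297, 0.196]
contact_force: [0.3, -0.9, 0.0]
grip_width: 0.0565
finger_force: 0.0
```

```bash
python3 - <<'E'
from g import *
rel(*pick("S",.11));rel(*pick("S",.0))
t,s=[cams.grab_frame(n)["color"] for n in("top","side")]
k=lambda im,x,y:cv2.resize(im[y:y+60,x:x+60],(390,390),interpolation=2)
cv2.imwrite("pics/p5.png",np.hstack([k(t,220,155),k(s,230,155)]))
E
```

```text
shift [-0.01, 0.0036, 0.0259] turn [-0.6, 1.4, 1.8] | dist 0.028 target [0.531 0.087 0.116] q [-0.88  0.16  0.78  2.3  -0.73  0.46 -0.46] t 12.8167 w 0.0565 F [ 0.3 -0.9  0. ]
shift [-0.0074, 0.0048, 0.1358] turn [-0.6, 1.4, 1.8] | dist 0.136 target [0.569 0.113 0.017] q [-0.88  0.16  0.78  2.3  -0.73  0.46 -0.46] t 12.8167 w 0.0565 F [ 0.3 -0.9  0. ]
```

View pics/p5.png

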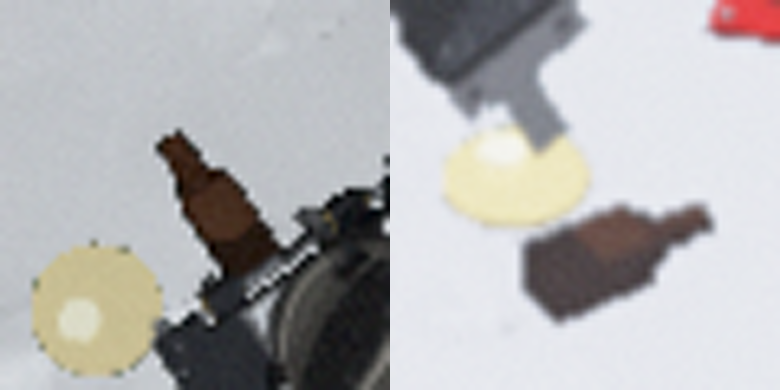

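The hand lines up with the small bottle's base end (top crop (245,275)) and the fingers straddle its axis clear of the dish. Descending.

Scaled: 0.1358 m is 0.2263, -0.0074 m is -0.0123, 1.8 degrees is 0.005.

servo_tool --motion '[[[-0.0167,0.0062,0.0167],[-0.0017,0.0039,0.005],0.6],[[-0.0167,0.0062,0.0433],[-0.0017,0.0039,0.005],0.6],[[-0.0167,0.0062,0.0667],[-0.0017,0.0039,0.005],0.6],[[-0.0158,0.0067,0.1],[-0.0017,0.0039,0.005],0.6],[[-0.015,0.007,0.1333],[-0.0017,0.0039,0.005],0.6],[[-0.0133,0.0073,0.1667],[-0.0017,0.0039,0.005],0.6],[[-0.0125,0.0077,0.2],[-0.0017,0.0039,0.005],0.6],[[-0.0123,0.008,0.2263],[-0.0017,0.0039,0.005],0.6],[[-0.0123,0.008,0.2263],[-0.0017,0.0039,0.005],0.6],[[-0.0123,0.008,0.2263],[-0.0017,0.0039,0.005],0.6]]'

```text
clock: 13.75
ee_pos: [0.5762, 0.1144, 0.028]
orientation: [-0.066, 0.936, 0.283, 0.2]
contact_force: [0.2, -0.4, -0.3]
grip_width: 0.0562
finger_force: 0.0
```

```bash
python3 - <<'E'
from g import *
rel(*pick("S",.0))
E
```

```text
shift [-0.0106, -0.0024, 0.0075] turn [-0.7, 0.7, 0.1] | dist 0.013 target [0.569 0.113 0.017] q [-0.15  0.42 -0.06  2.24 -1.02  0.16 -0.21] t 13.75 w 0.0562 F [ 0.2 -0.4 -0.3]
```

```bash
sed -i 's/radians(25)/radians(12)/' g.py; python3 - <<'E'
from g import *
rel(*pick("S",.0));rel(*pick("S",.03))
E
```

```text
shift [-0.0124, -0.0024, 0.0074] turn [-0.7, -12.3, 0.2] | dist 0.015 target [0.568 0.112 0.016] q [-0.15  0.42 -0.06  2.24 -1.02  0.16 -0.21] t 13.75 w 0.0562 F [ 0.2 -0.4 -0.3]
shift [-0.006, -0.0028, -0.0219] turn [-0.7, -12.3, 0.2] | dist 0.023 target [0.563 0.108 0.046] q [-0.15  0.42 -0.06  2.24 -1.02  0.16 -0.21] t 13.75 w 0.0562 F [ 0.2 -0.4 -0.3]
```

Scaled: -0.022 m is -0.0367, -0.015 m is -0.025, -12.3 degrees is -0.0342.

servo_tool --motion '[[[-0.005,-0.0025,-0.025],[-0.0011,-0.0111,0],0.6],[[-0.01,-0.0047,-0.0367],[-0.0019,-0.0222,0],0.6],[[-0.01,-0.0047,-0.0367],[-0.0019,-0.0342,0.0006],0.6],[[-0.01,-0.0047,-0.0367],[-0.0019,-0.0342,0.0006],0.6],[[-0.01,-0.0047,-0.0367],[-0.0019,-0.0342,0.0006],0.6]]'

```text
clock: 14.17
ee_pos: [0.5624, 0.1086, 0.0486]
orientation: [-0.028, 0.952, 0.286, 0.1]
contact_force: [0.4, 1.7, -0.1]
grip_width: 0.0564
finger_force: 0.0
```

```bash
python3 - <<'E'
from g import *
rel(*pick("S",.0));rel(*pick("S",.03))
E
```

```text
shift [-0.0005, 0.0001, 0.033] turn [0.2, 0.0, 0.1] | dist 0.033 target [0.568 0.112 0.016] q [-0.67  0.44  0.5   2.15 -0.62  0.48 -0.69] t 14.1667 w 0.0564 F [ 0.4  1.7 -0.1]
shift [-0.0005, 0.0002, 0.003] turn [0.2, 0.0, 0.1] | dist 0.003 target [0.563 0.108 0.046] q [-0.67  0.44  0.5   2.15 -0.62  0.48 -0.69] t 14.1667 w 0.0564 F [ 0.4  1.7 -0.1]
```

Scaled: 0.031 m is 0.0517, 0.028 m is 0.0467.

servo_tool --motion '[[[0,0,0.0167],[0,0,0],0.6],[[0,0,0.0333],[0,0,0],0.6],[[0,0,0.0467],[0,0,0],0.6],[[0,0,0.0517],[0,0,0],0.6],[[0,0,0.0517],[0,0,0],0.6],[[0,0,0.0517],[0,0,0],0.55]]'

```text
clock: 14.67
ee_pos: [0.5666, 0.1109, 0.015]
orientation: [-0.03, 0.953, 0.285, 0.1]
contact_force: [-0.3, -0.7, 0.1]
grip_width: 0.0532
finger_force: 0.0
```

servo_tool --motion '[[[0,0,0],[0,0,0],0.5],[[0,0,0],[0,0,0],0.45],[[0,0,0],[0,0,0],0.4],[[0,0,0],[0,0,0],0.35],[[0,0,0],[0,0,0],0.3],[[0,0,0],[0,0,0],0.3],[[0,0,0],[0,0,0],0.3]]' --newtons 15

```text
clock: 15.25
ee_pos: [0.567, 0.1118, 0.0155]
orientation: [-0.03, 0.953, 0.285, 0.101]
contact_force: [-2.6, -2.9, 5.7]
grip_width: 0.0379
finger_force: 15.0
```

```bash
python3 - <<'E'
from g import *
rel(*pick("S",.0))
p,r,s=cur();print("up .2 in tool:",r.inv().apply([0,0,.2]))
rel(*place("S",.15,-100))
E
```

```text
shift [0.001, 0.0004, -0.0004] turn [-0.0, -0.1, -0.0] | dist 0.001 target [0.568 0.112 0.016] q [-0.6   0.5   0.42  2.15 -0.69  0.42 -0.62] t 15.25 w 0.0379 F [-2.6 -2.9  5.7]
up .2 in tool: [ 4.17815611e-02 -8.50193333e-05 -1.95587049e-01]
shift [-0.0328, 0.2308, -0.2489] turn [-16.1, -92.0, -52.1] | dist 0.341 target [ 0.624 -0.127  0.252] q [-0.6   0.5   0.42  2.15 -0.69  0.42 -0.62] t 15.25 w 0.0379 F [-2.6 -2.9  5.7]
```

Lift straight up, then tilt.

Scaled: -0.255 m is -0.425, -0.23 m is -0.3833, -48 degrees is -0.1333.

servo_tool --motion '[[[0.0067,0,-0.0333],[0,0,0],0.3],[[0.015,0,-0.07],[0,-0.0056,0],0.3],[[0.0233,0,-0.1133],[0,-0.0222,0],0.3],[[0.0333,0,-0.1583],[0,-0.0389,-0.0056],0.3],[[0.0433,0,-0.2033],[0,-0.0556,-0.0111],0.3],[[0.0533,0,-0.2483],[-0.0028,-0.0722,-0.0194],0.3],[[0.0633,0,-0.2933],[-0.0056,-0.0889,-0.0278],0.3],[[0.0733,0,-0.3383],[-0.0083,-0.1056,-0.0361],0.3],[[0.0833,0,-0.3833],[-0.0139,-0.1194,-0.0472],0.3],[[0.0917,0,-0.425],[-0.0194,-0.1333,-0.0583],0.3]]'

```text
clock: 16.08
ee_pos: [0.568, 0.1125, 0.2779]
orientation: [0.164, 0.844, 0.431, -0.274]
contact_force: [0.7, -0.3, -1.3]
grip_width: 0.0376
finger_force: 15.0
```

```bash
python3 - <<'E'
from g import *
rel(*place("S",.16,-100));rel(*place("S",.16,-85))
E
```

```text
shift [-0.1153, 0.1849, 0.1173] turn [-12.9, -44.6, -28.2] | dist 0.247 target [ 0.626 -0.127  0.262] q [-0.95  0.65  0.73  1.47  0.03  1.65 -0.85] t 16.0833 w 0.0376 F [ 0.7 -0.3 -1.3]
shift [-0.1149, 0.1854, 0.1172] turn [-25.0, -41.5, -36.6] | dist 0.248 target [ 0.627 -0.127  0.261] q [-0.95  0.65  0.73  1.47  0.03  1.65 -0.85] t 16.0833 w 0.0376 F [ 0.7 -0.3 -1.3]
```

Scaled: 0.185 m is 0.3083, 0.1173 m is 0.1955, -44.6 degrees is -0.1239.

servo_tool --motion '[[[-0.02,0.03,0.0167],[-0.0028,-0.0139,-0.0083],0.3],[[-0.04,0.06,0.0333],[-0.0056,-0.0278,-0.0167],0.3],[[-0.06,0.0917,0.0533],[-0.0111,-0.0417,-0.025],0.3],[[-0.08,0.1233,0.0733],[-0.0139,-0.0556,-0.0333],0.3],[[-0.1,0.155,0.0933],[-0.0194,-0.0694,-0.0417],0.3],[[-0.12,0.1867,0.115],[-0.0222,-0.0806,-0.05],0.3],[[-0.14,0.2183,0.1367],[-0.025,-0.0917,-0.0583],0.3],[[-0.1583,0.25,0.1567],[-0.0306,-0.1028,-0.0667],0.3],[[-0.175,0.28,0.1767],[-0.0333,-0.1139,-0.0722],0.3],[[-0.1922,0.3083,0.1955],[-0.0358,-0.1239,-0.0783],0.3]]'

```text
clock: 16.92
ee_pos: [0.6257, -0.1283, 0.2581]
orientation: [0.333, 0.528, 0.553, -0.552]
contact_force: [-0.6, -0.5, -1.2]
grip_width: 0.0378
finger_force: 15.0
```

servo_tool --motion '[[[0,0,0],[0,0,0],0.3],[[0,0,0],[0,0,0],0.3],[[0,0,0],[0,0,0],0.3]]'

```text
clock: 17.17
ee_pos: [0.6255, -0.1272, 0.2588]
orientation: [0.332, 0.53, 0.552, -0.551]
contact_force: [-0.3, -0.4, -0.5]
grip_width: 0.0375
finger_force: 15.0
```

```bash
python3 - <<'E'
from g import *
rel(*place("S",.16,-100));rel(*place("S",.08,-100))
E
```

```text
shift [-0.0029, 0.0001, -0.0005] turn [-0.1, -0.3, -0.1] | dist 0.003 target [ 0.626 -0.127  0.262] q [-0.84  0.93  0.72  1.63  0.66  1.49 -0.43] t 17.1667 w 0.0375 F [-0.3 -0.4 -0.5]
shift [0.0753, 0.0001, 0.0166] turn [-0.1, -0.3, -0.1] | dist 0.077 target [ 0.606 -0.127  0.184] q [-0.84  0.93  0.72  1.63  0.66  1.49 -0.43] t 17.1667 w 0.0375 F [-0.3 -0.4 -0.5]
```

Scaled: 0.0753 m is 0.1255, 0.0166 m is 0.0277.

servo_tool --motion '[[[0.025,0,0.005],[0,0,0],0.3],[[0.05,0,0.0108],[0,0,0],0.3],[[0.075,0,0.0167],[0,0,0],0.3],[[0.1,0,0.0217],[0,0,0],0.3],[[0.1255,0,0.0277],[0,0,0],0.3],[[0.1255,0,0.0277],[0,0,0],0.3],[[0.1255,0,0.0277],[0,0,0],0.3]]'

```text
clock: 17.75
ee_pos: [0.605, -0.1274, 0.1837]
orientation: [0.332, 0.529, 0.552, -0.552]
contact_force: [0.0, -0.7, -0.3]
grip_width: 0.0377
finger_force: 15.0
```

```bash
sed -i 's/-75/-100/' chk.py; python3 -c "
from chk import *
chk('S',0,'pics/p6.png')
for s in(.06,.045,.02):rel(*place('S',s,-100))
p,r,_=cur();print('world x,y 1mm in tool',r.inv().apply([.001,0,0]),r.inv().apply([0,.001,0]))"
```

```text
shift [-0.0006, 0.0004, -0.001] turn [-0.1, -0.2, 0.1] | dist 0.001 target [ 0.606 -0.127  0.184] q [-0.84  1.01  0.68  1.68  0.62  1.42 -0.52] t 17.75 w 0.0377 F [ 0.  -0.7 -0.3]
mouth est [ 0.58744704 -0.12373596  0.11667918] err vs peg axis [-0.00054854 -0.00052023  0.00014203]Traceback (most recent call last):
  File "<string>", line 3, in <module>
    chk('S',0,'pics/p6.png')
    ~~~^^^^^^^^^^^^^^^^^^^^^
  File "chk.py", line 16, in chk
    print("row",row,"pred",np.round(ed,1),"obs",cols.min()-.5,cols.max()+.5)
                                                ~~~~~~~~^^
    return umr_minimum(a, axis, None, out, keepdims, initial, where)
ValueError: zero-size array to reduction operation minimum which has no identity
```

```bash
sed -i '/print("row"/d' chk.py; python3 -c "
from chk import *
chk('S',0,'pics/p6.png')
for s in(.06,.045,.02):rel(*place('S',s,-100))
p,r,_=cur();print('world x,y 1mm in tool',r.inv().apply([.001,0,0]),r.inv().apply([0,.001,0]))"
```

```text
shift [0.0003, 0.0002, -0.0009] turn [-0.1, -0.2, -0.0] | dist 0.001 target [ 0.606 -0.127  0.184] q [-0.84  1.01  0.68  1.68  0.62  1.42 -0.52] t 17.8 w 0.0379 F [-0.2 -0.2  0.6]
mouth est [ 0.58796899 -0.12380364  0.1175015 ] err vs peg axis [-2.67117446e-04 -5.79519399e-04  6.61110480e-05]
peg foot,tip pred [256.93652172 244.25205252] [262.45603215 230.67062419] mouth pred [264.0530536 226.6182568]
crop origin 229 180
shift [0.0204, 0.0001, 0.0035] turn [-0.1, -0.3, -0.0] | dist 0.021 target [ 0.6   -0.126  0.165] q [-0.84  1.01  0.68  1.68  0.62  1.42 -0.52] t 17.85 w 0.0377 F [ 0.2  0.1 -0.4]
shift [0.035, 0.0001, 0.0066] turn [-0.1, -0.3, -0.0] | dist 0.036 target [ 0.597 -0.126  0.151] q [-0.84  1.01  0.68  1.68  0.62  1.42 -0.52] t 17.85 w 0.0377 F [ 0.2  0.1 -0.4]
shift [0.0594, 0.0, 0.012] turn [-0.1, -0.3, -0.0] | dist 0.061 target [ 0.59  -0.126  0.126] q [-0.84  1.01  0.68  1.68  0.62  1.42 -0.52] t 17.85 w 0.0377 F [ 0.2  0.1 -0.4]
world x,y 1mm in tool [-0.00021699  0.00095176 -0.00021696] [ 0.00021817 -0.00016935 -0.0009611 ]
```

View pics/p6.png

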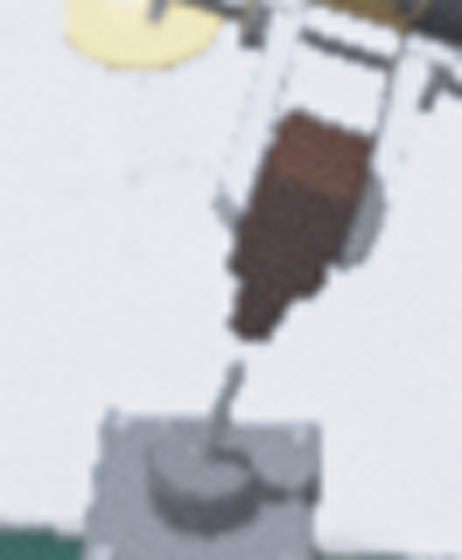

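The rim bottom is at side (264,228) and the tip at (262.8,231.2): in line along x. The row gap suggests either a y offset of up to about 3 mm or an along-axis offset. The top view can tell these apart numerically.

```bash
python3 - <<'E'
from g import *
t=cams.grab_frame("top");p,r,_=cur();M=p+r.apply(mtool("S"));d=-r.apply(MT)
tx,ty=r.apply([0,1,0]),r.apply(DN)
C=M+.104*d
q=[proj(t,C+a*.019*tx+b*.019*ty) for a,b in((-1,-1),(1,-1),(1,1),(-1,1))];print("pred base corners",np.round(q,1).tolist())
q2=[proj(t,M+.038*d+a*.019*tx+b*.019*ty) for a,b in((-1,-1),(1,-1),(1,1),(-1,1))];print("pred shoulder corners",np.round(q2,1).tolist())
c=proj(t,C).astype(int);im=t["color"].astype(int)
rg=im[...,2]-im[...,0]
for y in range(c[1]-8,c[1]+14):print(y,' '.join("%3d"%v for v in rg[y,c[0]-10:c[0]+12]))
print("col0",c[0]-10)
E
```

```text
pred base corners [[315.1, 170.2], [316.3, 160.9], [326.8, 162.5], [325.8, 171.8]]
pred shoulder corners [[312.8, 178.4], [313.9, 169.4], [324.1, 170.9], [323.0, 179.9]]
158  -9  -8  -7  -7  -6  -8   5 -20 -22 -25 -26 -24 -25 -24 -23 -21 -20 -22 -21 -17 -19 -18
159  -9  -8  -5  -9 -10  -7   2 -22 -26 -26 -31 -27 -22 -22 -22 -22 -21 -21 -20 -21 -18 -18
160 -13 -10  -8  -7 -11  -8   2 -22 -28 -26 -23 -22 -23 -20 -21 -19 -24 -17 -18 -20 -18 -18
161 -11 -12 -11 -12 -15  -6   3 -14 -22 -24 -26 -21 -23 -21 -22 -19 -19 -17 -17 -18 -18 -18
162  -8 -10 -11 -12  -5  10  14  -1  -5  -8 -16 -16 -14 -20 -20 -18 -19 -18 -16 -21 -23 -16
163  -3  -6  -8 -10  -1  29  39  34  33  36  32  23  17  11  -2 -18 -18 -17 -20 -19 -18 -17
164   1  -2  -4  -1  18  33  42  36  34  37  35  39  42  38  26 -18 -17 -20 -20 -20 -20 -19
165  -5  -6  -4   2  19  31  41  35  40  35  35  40  32  36  37 -17 -17 -22 -19 -20 -22 -22
166  -9  -9  -9  -4  19  33  37  41  36  32  39  37  33  32  28 -21 -20 -20 -21 -21 -23 -22
167  -9  -7  -8  -7  20  38  38  38  36  39  34  37  38  36  15 -23 -25 -22 -21 -20 -22 -19
168  -8  -
[... 402 characters left out ...]
 37  30  31  28 -29 -31 -30 -28 -29 -30 -29 -32
173  -9 -12  -8  -3   3   5  23  25  24  26  29  28  32   4 -28 -29 -27 -31 -34 -34 -30 -32
174 -11 -12 -14 -10 -10  -8   1  -1   2  12  18  25  25 -14 -27 -30 -31 -28 -32 -28 -33 -31
175  -5 -10 -12 -11 -12 -12 -11 -12  -9  -1   4   0  14 -21 -33 -28 -32 -32 -28 -33 -32 -30
176  -9 -11  -7 -10  -6 -11 -13 -12 -11 -11 -13 -11   0 -28 -32 -35 -31 -32 -27 -28 -33 -28
177  -8  -7  -8  -7  -8  -8  -9 -11  -6  -9  -7  10 -15 -31 -33 -33 -34 -30 -32 -34 -34 -30
178  -4  -8  -8  -6  -6  -9  -8  -8  -9  -8   8  20 -10 -30 -34 -34 -31 -35 -32 -32 -33 -34
179  -6  -4 -12   7  18   0   7  -5  -7  -6  -2  -1 -12 -20 -32 -33 -31 -31 -34 -36 -37 -33
col0 311
```

servo_tool --motion '[[[0.0067,0.0017,0.0025],[0,0,0],0.3],[[0.0133,0.0017,0.0038],[0,0,0],0.3],[[0.02,0.0017,0.005],[0,0,0],0.3],[[0.0267,0.0017,0.0062],[0,0,0],0.3],[[0.0333,0.0017,0.0072],[0,0,0],0.3],[[0.0383,0.0017,0.0082],[0,0,0],0.3],[[0.0383,0.0017,0.0082],[0,0,0],0.3]]'

```text
clock: 18.48
ee_pos: [0.5999, -0.1272, 0.1608]
orientation: [0.332, 0.529, 0.552, -0.552]
contact_force: [-0.7, -0.5, -1.1]
grip_width: 0.0377
finger_force: 15.0
```

Scaled: 0.01 m is 0.0167, 0.008 m is 0.0133.

servo_tool --motion '[[[0.0033,0,0.0007],[0,0,0],0.3],[[0.0067,0,0.0013],[0,0,0],0.3],[[0.01,0,0.0022],[0,0,0],0.3],[[0.0133,0,0.0028],[0,0,0],0.3],[[0.0167,0,0.0035],[0,0,0],0.3],[[0.0167,0,0.0035],[0,0,0],0.3]]'

```text
clock: 18.98
ee_pos: [0.5974, -0.1271, 0.1512]
orientation: [0.332, 0.53, 0.552, -0.551]
contact_force: [-0.4, -1.2, -0.6]
grip_width: 0.0378
finger_force: 15.0
```

```bash
python3 - <<'E'
from g import *
s=manip.read_state();print(s["torque"],s["contact_force"]);rel(*place("S",.04,-100,(.001,-.001,0)));rel(*place("S",.0,-100,(.001,-.001,0)))
E
```

```text
[ 1.01497484 -0.10215383 -0.01235902] [-0.37656027 -1.15334432 -0.55008682]
shift [0.0054, 0.0004, 0.0014] turn [-0.1, -0.3, 0.0] | dist 0.006 target [ 0.596 -0.127  0.146] q [-0.83  1.05  0.66  1.69  0.6   1.39 -0.56] t 18.9833 w 0.0378 F [-0.4 -1.2 -0.6]
shift [0.0445, 0.0005, 0.0099] turn [-0.1, -0.3, 0.0] | dist 0.046 target [ 0.586 -0.127  0.107] q [-0.83  1.05  0.66  1.69  0.6   1.39 -0.56] t 18.9833 w 0.0378 F [-0.4 -1.2 -0.6]
```

Scaled: 0.015 m is 0.025, 0.006 m is 0.01.

servo_tool --motion '[[[0.005,0,0.001],[0,0,0],0.3],[[0.01,0,0.0022],[0,0,0],0.3],[[0.015,0,0.0033],[0,0,0],0.3],[[0.02,0,0.0045],[0,0,0],0.3],[[0.025,0,0.0057],[0,0,0],0.3],[[0.025,0,0.0057],[0,0,0],0.3]]'

```text
clock: 19.48
ee_pos: [0.5932, -0.1271, 0.1361]
orientation: [0.332, 0.53, 0.552, -0.551]
contact_force: [-1.2, -0.5, -1.1]
grip_width: 0.0383
finger_force: 15.0
```

Scaled: 0.0125 m is 0.0208, 0.01 m is 0.0167.

servo_tool --motion '[[[0.0042,0,0.0008],[0,0,0],0.3],[[0.0083,0,0.0018],[0,0,0],0.3],[[0.0125,0,0.0028],[0,0,0],0.3],[[0.0167,0,0.0037],[0,0,0],0.3],[[0.0208,0,0.0047],[0,0,0],0.3],[[0.0208,0,0.0047],[0,0,0],0.3]]'

```text
clock: 19.98
ee_pos: [0.59, -0.127, 0.1239]
orientation: [0.332, 0.53, 0.552, -0.551]
contact_force: [-0.3, -0.5, -0.5]
grip_width: 0.0379
finger_force: 15.0
```

Scaled: 0.01 m is 0.0167, 0.008 m is 0.0133.

servo_tool --motion '[[[0.0033,0,0.0007],[0,0,0],0.3],[[0.0067,0,0.0015],[0,0,0],0.3],[[0.01,0,0.0022],[0,0,0],0.3],[[0.0133,0,0.003],[0,0,0],0.3],[[0.0167,0,0.0037],[0,0,0],0.3],[[0.0167,0,0.0037],[0,0,0],0.3]]'

```text
clock: 20.48
ee_pos: [0.5874, -0.1269, 0.1141]
orientation: [0.332, 0.53, 0.552, -0.551]
contact_force: [0.3, 0.1, -1.3]
grip_width: 0.038
finger_force: 15.0
```

Scaled: 0.006 m is 0.01, 0.0045 m is 0.0075.

servo_tool --motion '[[[0.0025,0,0.0005],[0,0,0],0.3],[[0.005,0,0.0012],[0,0,0],0.3],[[0.0075,0,0.0017],[0,0,0],0.3],[[0.01,0,0.0022],[0,0,0],0.3],[[0.01,0,0.0022],[0,0,0],0.3]]'

```text
clock: 20.9
ee_pos: [0.5858, -0.1269, 0.1083]
orientation: [0.332, 0.53, 0.552, -0.551]
contact_force: [-0.0, 0.9, -0.5]
grip_width: 0.0379
finger_force: 15.0
```

s is about 1 mm by estimate. I go on in fine steps until contact.

Scaled: 0.0025 m is 0.0042, 0.0018 m is 0.003.

servo_tool --motion '[[[0.0015,0,0.0003],[0,0,0],0.3],[[0.003,0,0.0007],[0,0,0],0.3],[[0.0042,0,0.001],[0,0,0],0.3],[[0.0042,0,0.001],[0,0,0],0.3]]'

```text
clock: 21.23
ee_pos: [0.5854, -0.127, 0.1062]
orientation: [0.333, 0.53, 0.552, -0.551]
contact_force: [0.5, -0.4, 0.8]
grip_width: 0.038
finger_force: 15.0
```

Scaled: 0.0018 m is 0.003, 0.0009 m is 0.0015.

servo_tool --motion '[[[0.0015,0,0.0003],[0,0,0],0.3],[[0.003,0,0.0007],[0,0,0],0.3],[[0.003,0,0.0007],[0,0,0],0.3]]'

```text
clock: 21.48
ee_pos: [0.5853, -0.1272, 0.1058]
orientation: [-0.333, -0.53, -0.551, 0.552]
contact_force: [2.2, 2.5, 11.6]
grip_width: 0.0376
finger_force: 15.0
```

Scaled: -0.0006 m is -0.001, -0.0001 m is -0.0002.

servo_tool --motion '[[[-0.001,0,-0.0002],[0,0,0],0.36],[[-0.001,0,-0.0002],[0,0,0],0.42],[[-0.001,0,-0.0002],[0,0,0],0.48],[[-0.001,0,-0.0002],[0,0,0],0.54],[[-0.001,0,-0.0002],[0,0,0],0.6],[[-0.001,0,-0.0002],[0,0,0],0.6],[[-0.001,0,-0.0002],[0,0,0],0.6]]'

```text
clock: 22.07
ee_pos: [0.5849, -0.127, 0.1048]
orientation: [0.332, 0.53, 0.552, -0.551]
contact_force: [0.2, 0.7, -0.4]
grip_width: 0.0563
finger_force: 0.1
```

Scaled: -0.16 m is -0.2667, -0.15 m is -0.25.

servo_tool --motion '[[[0,0,-0.02],[0,0,0],0.6],[[0,0,-0.05],[0,0,0],0.6],[[0,0,-0.0833],[0,0,0],0.6],[[0,0,-0.125],[0,0,0],0.6],[[0,0,-0.1667],[0,0,0],0.6],[[0,0,-0.2083],[0,0,0],0.6],[[0,0,-0.25],[0,0,0],0.6],[[-0.05,0,-0.2667],[0,0,0],0.6],[[-0.1,0,-0.2667],[0,0,0],0.6],[[-0.1,0,-0.2667],[0,0,0],0.6]]'

```text
clock: 22.9
ee_pos: [0.6349, 0.0139, 0.1947]
orientation: [0.334, 0.532, 0.551, -0.549]
contact_force: [0.5, -1.6, 0.0]
grip_width: 0.0565
finger_force: 0.0
```

```bash
python3 - <<'E'
from g import *
t,s=[cams.grab_frame(n) for n in("top","side")]
for b,L,w in(("L",.12,.05),("S",.104,.038)):
    m=np.array(B[b]["peg"]);a=axis(b)
    for f,n in((s,"side"),(t,"top")):
        im=f["color"].astype(int);mk=((im[...,2]-im[...,0])>12)&(im.max(2)<130)
        q=proj(f,m+.06*a).astype(int);sub=np.zeros_like(mk);sub[q[1]-30:q[1]+25,q[0]-25:q[0]+25]=1
        k,l,st,ce=cv2.connectedComponentsWithStats((mk&sub).astype(np.uint8));i=1+np.argmax(st[1:,4])
        print(b,n,"blob x,y,w,h",st[i],"c",ce[i].round(1),"pred seated: mouth",proj(f,m).round(1),"body",proj(f,m+(L-.035)*a).round(1),"base",proj(f,m+L*a).round(1))
k=lambda im,x,y,w,h:cv2.resize(im[y:y+h,x:x+w],(w*5,h*5),interpolation=2)
cv2.imwrite("pics/p7.png",np.hstack([k(s["color"],165,180,130,115)]))
print(manip.read_state()["ee_pos"])
E
```

```text
L side blob x,y,w,h [204 300  33  41 972] c [219.2 318.9] pred seated: mouth [208.2 335.1] body [214.5 316.8] base [217.4 308.6]
L top blob x,y,w,h [381 191  20  25 329] c [389.8 201.9] pred seated: mouth [385.8 212.5] body [391.4 204. ] base [393.9 200.2]
S side blob x,y,w,h [258 218  21  23 175] c [268.4 226.8] pred seated: mouth [256.9 244.3] body [263.1 229.1] base [266.5 220.8]
S top blob x,y,w,h [310 169  13  21 180] c [315.7 178.4] pred seated: mouth [314.2 188.2] body [316.5 180.5] base [317.7 176.4]
[0.63300603 0.0142308  0.19023483]
```

```bash
python3 - <<'E'
from g import *
s=cams.grab_frame("side");im=s["color"].astype(int)
for y in range(214,256):print(y,' '.join("%3d/%-3d"%(im[y,x].mean(),im[y,x,2]-im[y,x,0]) for x in range(250,276,2)))
p=np.array(B["S"]["peg"])
for k in(0,.004,.026,.038):print(k,proj(s,p+k*axis("S")))
print(manip.read_state()["contact_force"])
E
```

```text
214 234/-8  234/-7  234/-8  234/-8  234/-6  233/-7  235/-7  232/-9  233/-8  234/-8  234/-7  233/-7  232/-8 
215 233/-8  233/-8  234/-8  233/-7  235/-6  233/-8  233/-8  232/-8  234/-7  232/-9  233/-8  233/-8  233/-7 
216 233/-9  233/-7  233/-7  233/-7  234/-8  234/-7  234/-8  233/-8  233/-8  226/-9  221/-8  232/-8  233/-8 
217 233/-8  233/-7  234/-8  235/-7  233/-8  234/-6  234/-7  233/-8  235/-7  182/-7  157/-1  220/-11 235/-7 
218 233/-8  234/-8  235/-7  233/-7  234/-7  234/-7  233/-8  234/-7  225/-9  124/8    96/16  155/-6  224/-10
219 233/-8  233/-8  234/-6  233/-7  233/-8  233/-8  235/-7  235/-8  187/-14  88/24   79/28   97/16  173/-6 
220 233/-8  232/-8  233/-8  233/-8  233/-7  234/-6  234/-8  235/-8  155/-4   86/26   85/24   82/26  112/11 
221 233/-7  233/-7  233/-7  233/-7  234/-6  233/-8  233/-7  227/-10 117/11   85/30   80/26   82/26   87/24 
222 231/-8  233/-9  233/-8  234/-7  233/-8  234/-7  233/-9  182/-12  89/26   89/26   84/23   85/24   83/25 
223 233/-7  234/-9  234/-7  232/-8  233/-8  233/-7  230/-10 122/-2   85/28   85/28   83/30   86/25   79/24 
224 232/-9  233/-8  
[... 2905 characters left out ...]
14 106/-11 105/-11 108/-13 115/-12 106/-14  93/-9   89/-10  94/-12  93/-11  93/-11  93/-9  156/-14
252 135/-15 102/-11  97/-10  97/-10  98/-9   97/-9   89/-9   94/-9   97/-8   95/-12  91/-9   90/-10 201/-16
253 150/-16 108/-13  95/-12  99/-12  95/-9   94/-12  91/-9   93/-10  92/-8   95/-12  97/-11  93/-9  223/-10
254 156/-18 126/-15  96/-8   97/-7   94/-8   95/-9   93/-10 112/-12 113/-12 102/-12  92/-8   89/-9  224/-10
255 156/-19 142/-18 110/-14 104/-12  91/-7  104/-10 113/-15 142/-18 146/-17 134/-17 105/-10  93/-12 223/-9 
0 [256.93652172 244.25205252]
0.004 [257.27959875 243.40784886]
0.026 [259.19788307 238.68761084]
0.038 [260.26713865 236.05657804]
[-0.38747039 -0.02663243 -0.01006904]
```

The small bottle's rim ends at row 246.5 against 247 predicted when seated, with lit collar directly below it. It is down and the arm is clear.

```bash
python3 -c "
from bench import manip
print(manip.close_job())"
```

```text
the job is handed in; nothing more can be done
None
```

Both bottles are neck down on their pegs with the mouths on the collars, the large one on the thick peg and the small one on the thin; the arm let go clear of everything and I handed the job in at about 23 s, with no verdict returned.

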